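# Unstack the fired clay dishes onto their setter plates

### The job

Take the stack of four fired clay dishes apart from the top down, one piece at a time, and carry each straight to the cream setter plate of its own shape: the little pot on the small round plate, the round dish on the larger round plate, the square dish on the square plate, and the long dish, last of all, on the long plate. Leave each one bottom up as it is, centred on its plate with an even margin all round, the square and the long dish turned to line up with their plates' edges, and nothing placed may be knocked out of place again.

Things in the scene. Friction and masses are not known exactly. Their poses are not given: they have to be found in the camera images.
- pot: Fired clay, bottom up: flat paler top, upright sides. The little round pot, 40 mm diameter, 44 mm tall, about 90 g. Stands on top of the round dish, centred within 3 mm. Origin at the centre of its underside, z up.
- dish_round: Fired clay, bottom up: flat paler top, upright sides. The round dish, 54 mm diameter, 30 mm tall, about 120 g. Stands on one half of the long dish, its centre 38 mm along from the long dish's centre, beside the square dish; which half varies. Carries the pot. Origin at the centre of its underside, z up.
- dish_square: Fired clay, bottom up: flat paler top, upright sides. The square dish, 52 x 52 mm, 30 mm tall, about 130 g, sides along its x and y axes. Stands on the long dish's other half, 38 mm from its centre, turned up to 0.15 rad against it. The gap to the round dish is only 15 to 25 mm: grip both along the long dish's x axis, not in the gap. Origin at the centre of its underside, z up.
- dish_long: Fired clay, bottom up: flat paler top, upright sides. The long dish with round ends, at the bottom of the stack on the bench: 150 mm long (along its y axis), 64 mm wide (along x), 36 mm tall, about 400 g. The full stack is 110 mm tall. Origin at the centre of its underside, z up.
- plate_small: The small round cream-coloured kiln setter plate, 8 mm thick, fixed flat on the bench. Origin at the centre of its underside (on the bench, z = 0), z up. 64 mm diameter. For the pot. The plates and the stack stand in two rows, 190 mm apart in x and 250 mm in y, dealt afresh each time.
- plate_round: The larger round cream-coloured kiln setter plate, 8 mm thick, fixed flat on the bench. Origin at the centre of its underside (on the bench, z = 0), z up. 84 mm diameter. For the round dish. One place of the rows holds a closed grey jar (60 mm diameter, 60 mm tall), not part of the job.
- plate_square: The square cream-coloured kiln setter plate, 8 mm thick, fixed flat on the bench. Origin at the centre of its underside (on the bench, z = 0), z up. 82 x 82 mm, sides along its x and y axes. For the square dish.
- plate_long: The long, round-ended cream-coloured kiln setter plate, 8 mm thick, fixed flat on the bench. Origin at the centre of its underside (on the bench, z = 0), z up. 178 mm long (along its y axis), 92 mm wide (along x). For the long dish. Like the stack it lies sideways (own y along world y) within 0.3 rad.
Not all that is in view belongs to the job. Leave any purple or red look-alike of the dish_round alone. Leave any purple look-alike of the plate_small alone.

How it is judged:
On the way, in this order (a step that is already met when the one before it is completed fails the run):
1. the pot stands on the small round plate (horizontal distance between pot and plate_small below 0.012 m and z of pot in the frame of plate_small between 0.005 and 0.012 m and angle between pot's own z axis and vertical below 0.1 rad), for 0.2 s.
2. the round and the square dish stand on their plates (horizontal distance between dish_round and plate_round below 0.012 m and z of dish_round in the frame of plate_round between 0.005 and 0.012 m and angle between each of dish_round, dish_square's own z axis and vertical below 0.1 rad and horizontal distance between dish_square and plate_square below 0.012 m and z of dish_square in the frame of plate_square between 0.005 and 0.012 m and (angle between the x axis of dish_square and the x axis of plate_square, either way round below 0.2 rad or angle between the x axis of dish_square and the y axis of plate_square, either way round below 0.2 rad)), for 0.2 s.
3. the long dish stands on the long plate (horizontal distance between dish_long and plate_long below 0.012 m and z of dish_long in the frame of plate_long between 0.005 and 0.012 m and angle between dish_long's own z axis and vertical below 0.1 rad and angle between the y axis of dish_long and the y axis of plate_long, either way round below 0.2 rad), for 0.2 s.
At the end, for the whole second after the job is handed in: Each of the four stands upright as it began (within 0.1 rad) and at rest on the top of its own plate, its centre within 12 mm of the plate's centre; the long dish lies along its plate within 0.2 rad, the square dish's sides are within 0.2 rad of its plate's (all of step 1 and all of step 2 and all of step 3 and linear speed of each of pot, dish_round, dish_square, dish_long below 0.02 m/s); the robot touches nothing.
It fails at once if the long dish is moved more than 40 mm while the pot, the round or the square dish is not on its plate (more than 25 mm off its centre) (distance of dish_long from where it was at the start of the episode above 0.04 m and (horizontal distance between pot and plate_small above 0.025 m or horizontal distance between dish_round and plate_round above 0.025 m or horizontal distance between dish_square and plate_square above 0.025 m)).
It fails at once if the round dish is moved more than 40 mm while the pot is not on its plate (more than 25 mm off its centre) (distance of dish_round from where it was at the start of the episode above 0.04 m and horizontal distance between pot and plate_small above 0.025 m).
It also fails if it takes over 120 s, if anything falls off the work surface, if the arm or the gripper's body presses on something with over 40 N, if the wrist force passes 120 N, or if a joint passes its speed limit or range.

### The arm

A 6-joint arm with a two-finger parallel gripper is mounted at the origin on the work surface. World frame = base frame: x ahead of the robot, y to its left, z up, the work surface at z = 0. Lengths are in m, angles in rad, forces in N, time in s.
With the tool pointing down it reaches from about 0.35 to 0.775 m from the base axis. Payload 7.3 kg.
Tool frame: the origin (TCP) lies midway between the tips of the shut fingers; the grasp point (between the pads) lies 19 mm behind it; y points along the fingers, x is the direction in which the jaws open and shut, and the axes are right-handed (so a half turn about y gives the same grasp; the last joint's range is limited). The gripper opens to 92 mm and grips with 3 to 60 N. Pads are 19 mm wide; open, the fingers measure 130 mm over their backs; the gripper's body (75 mm by 190 mm) begins 47 mm behind the grasp point.
Start: joints at [-1.303, 0.342, 1.524, -0, 1.275, -0.146], TCP at [0.211, -0.481, 0.227] pointing down, gripper open.
Joint ranges: [-2.53, 2.53], [-0.77, 2.02], [0.04, 2.7], [-1, 4.14], [0.28, 2.66], [-3.11, 3.11]. Speed limits (rad/s): [2.57, 2.57, 3.14, 3.14, 3.14, 3.14].

### API

Orientations are given as a rotation vector (axis times angle).
In Python, from cell import ctrl, get_image, calibration, workorder gives the robot as it stands.
- The arm moves only by the shell command python3 -m jog 'ROWS'. ROWS is text: rows parted by semicolons, each of 7 numbers parted by spaces: the turn, a rotation vector about the tool's x, y, z in rad, then the shift along the tool's x, y, z in mm, then the finger opening in mm, from 0 to 91.8. A call has 1 to 8 rows; each row is the pose to reach, as a shift and turn from the pose commanded when the call began, along the tool's axes at that moment; what a row does not reach only later rows make up. A row lasts 1/8 s, in which the tool goes at most 62.5 mm and 10.7 degrees, less where a joint would pass 70% of its speed; a pose out of reach is approached as far as the arm can. A call with a gripper value outside its range is refused whole. The fingers move at their own pace and stop on an object; the grip force is fixed at half the most. Time passes only in rows, so rows that repeat a pose let the fingers close. It gives the time, the measured TCP pose, the force and the opening at its end, in the units of the state.
- ctrl.get_obs(): the state, without advancing time (a new reading comes with each control period).
- get_image(name): name is "side" or "top" or "wrist"; returns the picture (420x560x3 uint8, red, green, blue); there is no depth.
- calibration(name): a dict with "mtx" (3x3 intrinsics, pixels), "R" (3x3) and "t" (3): a world point X has camera coordinates R X + t. Camera axes: x right, y down, z forward; pixel columns grow to the right and rows downward; lengths in m; the calibration is good to about 2 mm. A picture is of the moment at which its call begins: read the wrist's pose just before it. calibration takes no time and is no camera call; for the wrist camera it gives the pose at the moment of the call.
- workorder.close_job(): hands the job in, once; it reports no verdict.
The state is a dict: "time": time; "joints": joint angles; "joint_velocities": joint speeds; "effort": joint torques, N m; "ee_pos": TCP position; "eef_rot": TCP orientation; "contact_force": force on the tool from outside, world axes, zero at the start; "moment": the same for the moment, N m; "grip_width": opening from 0.0 (shut) to 1.0 (fully open).
Only numpy, scipy, OpenCV 4.12 (cv2) and the standard library are available. Lean on these libraries where they do the work, as an engineer would, in place of code of your own. Each camera call takes 0.05 s, during which the arm holds its last target.

## Working session

There is one attempt and no reset: what is moved stays moved. The work goes in short steps, Python scripts to look and compute and a shell command to move; the robot and the scene stay as the last step left them, time stands still between calls to the robot, and variables do not carry over. Pictures are saved under pics/ and viewed, and the job is handed in when it is done.

```bash
mkdir -p pics; ls
python3 - <<'E'
from cell import ctrl,get_image,calibration
import cv2,numpy as np
o=ctrl.get_obs();print(o['time'],o['ee_pos'],o['eef_rot'],o['grip_width'])
for n in ['top','side']:
    c=calibration(n);print(n,np.round(c['mtx'],1).tolist(),np.round(c['R'],4).tolist(),np.round(c['t'],4).tolist())
    cv2.imwrite(f'pics/{n}0.png',cv2.cvtColor(get_image(n),cv2.COLOR_RGB2BGR))
E
```

```text
pics
0.0 [ 0.21100638 -0.48028885  0.22603643] [-1.37597388  0.90005573 -0.89812124] 0.9979097665028391
top [[499.1, 0.0, 286.6], [0.0, 499.1, 212.1], [0.0, 0.0, 1.0]] [[0.0017, -1.0, 0.003], [-0.9859, -0.0022, -0.1673], [0.1673, -0.0026, -0.9859]] [-0.0538, 0.5516, 0.9745]
side [[481.4, 0.0, 282.2], [0.0, 481.4, 199.7], [0.0, 0.0, 1.0]] [[-0.9541, -0.2993, 0.0113], [-0.2059, 0.6279, -0.7505], [0.2175, -0.7184, -0.6608]] [0.4935, 0.2118, 0.8963]
```

View pics/top0.png

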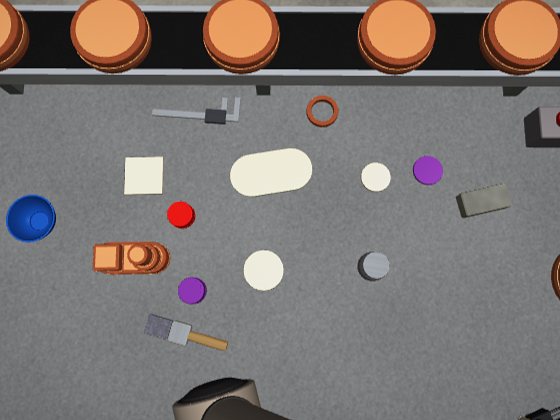

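View pics/side0.png

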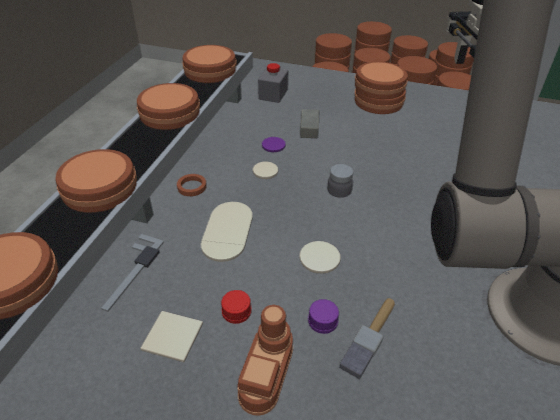

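Run:
```python
import numpy as np
from scipy.spatial.transform import Rotation as R
print(R.from_rotvec([-1.37597388,0.90005573,-0.89812124]).as_matrix().round(3))
import cv2
im=cv2.imread('pics/top0.png');h=cv2.cvtColor(im,cv2.COLOR_BGR2HSV)
for y,x in [(187,145),(210,300),(225,290)]: print(h[y,x])
```

```text
[[ 0.402 -0.     0.916]
 [-0.916  0.001  0.402]
 [-0.002 -1.     0.   ]]
[ 27  19 237]
[ 90   2 126]
[105   4 129]
```

```bash
cat > h.py <<'E'
import numpy as np,cv2
from scipy.spatial.transform import Rotation as Rn
from cell import ctrl,get_image,calibration
def ray(c,uv):
    uv=np.atleast_2d(uv).astype(float)
    d=np.c_[uv,np.ones(len(uv))]@np.linalg.inv(c['mtx']).T@c['R']
    return -c['R'].T@c['t'],d
def plane(c,uv,z):
    o,d=ray(c,uv);return o+d*((z-o[2])/d[:,2])[:,None]
def tri(c1,u1,c2,u2):
    o1,d1=ray(c1,u1);o2,d2=ray(c2,u2);d1=d1[0];d2=d2[0]
    s=np.linalg.lstsq(np.c_[d1,-d2],o2-o1,rcond=None)[0]
    a=o1+s[0]*d1;b=o2+s[1]*d2
    return (a+b)/2,np.linalg.norm(a-b)
def blobs(mask,mn=150):
    cs,_=cv2.findContours(mask.astype(np.uint8),cv2.RETR_EXTERNAL,cv2.CHAIN_APPROX_NONE)
    return [k for k in cs if cv2.contourArea(k)>mn]
def cent(k):
    m=cv2.moments(k);return np.array([m['m10'],m['m01']])/m['m00']
def shape(c,k,z):
    P=plane(c,k[:,0,:]+0.0,z)[:,:2]; q=(P*1000).astype(np.float32)[:,None]
    return cent(q),cv2.minAreaRect(q)
E
python3 - <<'E'
from h import *
cs={}
for n in ['top','side']:
    im=cv2.imread(f'pics/{n}0.png');h=cv2.cvtColor(im,cv2.COLOR_BGR2HSV);c=calibration(n)
    m=(h[...,1]<60)&(h[...,2]>190)&(h[...,0]<45)
    print(n)
    for k in blobs(m):
        a,r=shape(c,k,.008);print(cent(k).round(1),a.round(1),np.round(r[1],1),round(r[2],1))
im=cv2.imread('pics/top0.png')[215:310,70:250];cv2.imwrite('pics/a.png',cv2.resize(im,None,fx=4,fy=4,interpolation=2))
im=cv2.imread('pics/side0.png')[290:415,200:350];cv2.imwrite('pics/b.png',cv2.resize(im,None,fx=4,fy=4,interpolation=2))
E
```

```text
top
[263.1 269.8] [436.4  -4. ] [83.  81.2] 0.9
[375.6 176.5] [ 636.4 -244.1] [59.6 60.6] 0.1
[143.3 175. ] [638.7 255.4] [79.5 81.5] 0.1
[270.7 171.7] [646.7 -18.5] [ 92.5 177. ] 9.4
side
```

View pics/a.png

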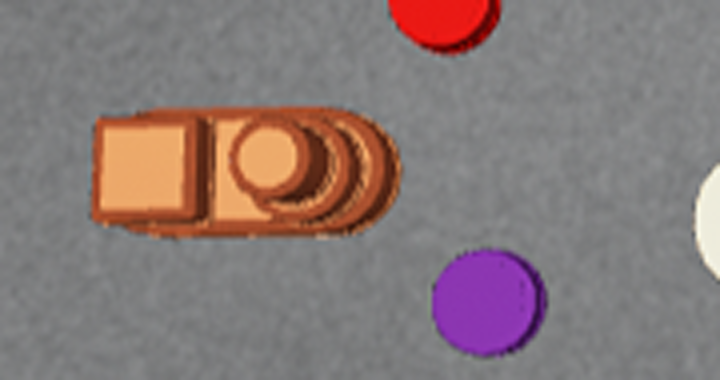

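View pics/b.png

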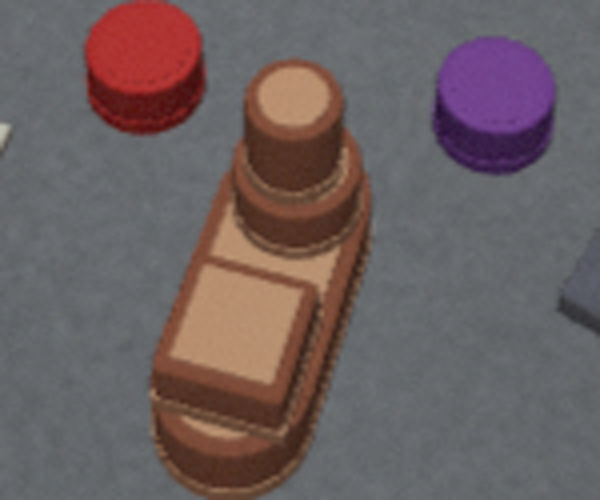

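Run:
```python
from h import *
C={n:calibration(n) for n in ['top','side']};H={n:cv2.cvtColor(cv2.imread(f'pics/{n}0.png'),cv2.COLOR_BGR2HSV) for n in C}
U={}
for n in C:
    h=H[n]; v=200 if n=='top' else 150
    m=(h[...,1]<60)&(h[...,2]>v)&(h[...,0]<50)&(h[...,0]>10); m[:130]=0
    pl=blobs(m,100)
    m=(h[...,0]<20)&(h[...,1]>80)&(h[...,2]>(215 if n=='top' else 160)); m[:(215 if n=='top' else 290)]=0
    m[:,300:]=0
    pa=blobs(m,30)
    U[n]=pl,pa
    print(n,'plates',[cent(k).round(1).tolist() for k in pl]);print('pale',[(cent(k).round(1).tolist(),cv2.contourArea(k)) for k in pa])
pl=[(0,0)]
def near(n,i,p): return min(U[n][i],key=lambda k:np.linalg.norm(cent(k)-p))
for nm,i,a,b in [('rnd',0,(263,270),(320,257)),('sm',0,(375,176),(265,170)),('sq',0,(143,175),(172,335)),('lg',0,(270,172),(228,230)),('pot',1,(137,254),(273,314)),('dsq',1,(106,258),(260,373))]:
    ka,kb=near('top',i,a),near('side',i,b)
    X,e=tri(C['top'],cent(ka),C['side'],cent(kb));print(nm,(X*1000).round(1),round(e*1000,1))
    z={'pot':.110,'dsq':.066}.get(nm,.008)
    for n,k in (('top',ka),('side',kb)):
        s,r=shape(C[n],k,z);print('   ',s.round(1),np.round(r[1],1),round(r[2],1))
# base outline of whole stack in top
h=H['top'];m=(h[...,0]<20)&(h[...,1]>80);m[:225]=0;m[:,250:]=0
for k in blobs(m):
    for z in (.036,0): s,r=shape(C['top'],k,z);print('stack',np.round(r[0],1),np.round(r[1],1),r[2])
```

```text
top plates [[263.1, 269.9], [375.5, 176.5], [143.3, 175.0], [270.7, 171.9]]
pale [([136.5, 254.0], 150.0), ([105.2, 256.5], 365.0), ([127.3, 259.6], 118.0), ([179.2, 219.1], 174.0)]
side plates [[171.6, 335.1], [319.6, 255.7], [226.5, 230.2], [265.0, 168.9]]
pale [([258.8, 370.5], 580.0), ([266.9, 353.7], 140.0), ([272.9, 313.6], 175.5), ([235.3, 301.2], 445.5)]
rnd [437.   -3.8   5.1] 1.6
    [436.3  -4.1] [82.9 79.3] 0.2
    [437.7  -2.4] [80.9 79.6] 18.0
sm [ 638.  -244.4    5.2] 2.1
    [ 636.4 -244. ] [59.6 60.5] 0.1
    [ 638.1 -241.5] [60.1 57.1] 18.2
sq [640.3 257.    3.2] 1.4
    [638.7 255.3] [79.5 81.3] 0.1
    [639.5 257.9] [80.1 80.4] 1.5
lg [ 6.491e+02 -1.790e+01  1.000e-01] 2.2
    [646.4 -18.6] [ 91.8 177. ] 9.4
    [647.9 -16.7] [ 91.5 175.6] 9.7
pot [460.7 230.9 109.7] 1.2
    [460.1 230.7] [26.7 24.5] 2.9
    [461.3 231. ] [25.3 24.4] 17.9
dsq [459.  305.8  65.2] 0.7
    [458.6 305.4] [37.5 40.2] 0.1
    [459.3 305.8] [39.4 39.4] 1.1
stack [295.4 104.1] [79.4 18.7] 73.96539306640625
stack [292.3 109.5] [82.2 19.4] 73.96540069580078
stack [458.2 263.2] [ 65.  157.7] 0.11645814776420593
stack [461.  274.3] [ 67.3 163.2] 0.11638151109218597
```

```bash
python3 -m jog '0 -1.157 0 -248 -14 381 91;0 -1.157 0 -248 -14 381 91;0 -1.157 0 -248 -14 381 91;0 -1.157 0 -248 -14 381 91;0 -1.157 0 -248 -14 381 91;0 -1.157 0 -248 -14 381 91;0 -1.157 0 -248 -14 381 91;0 -1.157 0 -248 -14 381 91'
```

```text
time: 1.1
ee_pos: [0.4613, -0.0975, 0.2405]
eef_rot: [-1.57, -0.003, 0.004]
contact_force: [-0.2, -0.9, 0.1]
grip_width: 0.992
```

```bash
python3 -m jog '0 0 0 -1 0 328 91;0 0 0 -1 0 328 91;0 0 0 -1 0 328 91;0 0 0 -1 0 328 91;0 0 0 -1 0 328 91;0 0 0 -1 0 328 91;0 0 0 -1 0 328 91'
python3 - <<'E'
from h import *
print(ctrl.get_obs()['joint_velocities'])
c=calibration('wrist');im=get_image('wrist');cv2.imwrite('pics/w1.png',cv2.cvtColor(im,cv2.COLOR_RGB2BGR))
np.savez('pics/w1.npz',**c)
print(c['mtx'].round(1).tolist(),c['R'].round(3).tolist(),(-c['R'].T@c['t']).round(3))
E
```

```text
time: 1.98
ee_pos: [0.4591, 0.2273, 0.2402]
eef_rot: [-1.572, -0.0, 0.002]
contact_force: [0.1, 0.5, 0.6]
grip_width: 0.991
[-4.25978804e-02 -1.32640572e-02  1.60372539e-02 -6.51418396e-03
  3.07621804e-07 -1.07061353e-02]
[[298.3, 0.0, 280.7], [0.0, 298.3, 217.6], [0.0, 0.0, 1.0]] [[1.0, 0.001, -0.0], [0.001, -0.958, 0.286], [-0.0, -0.286, -0.958]] [0.459 0.305 0.398]
```

View pics/w1.png

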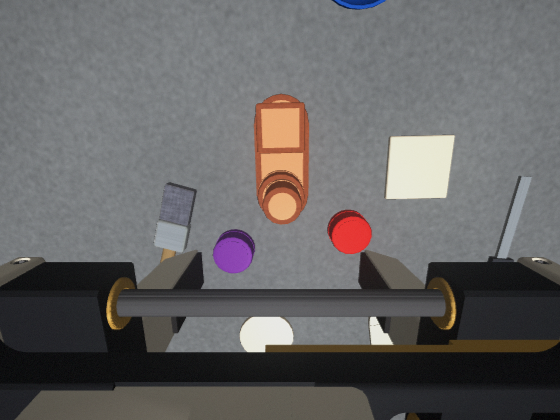

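Run:
```python
from h import *
c=dict(np.load('pics/w1.npz'));h=cv2.cvtColor(cv2.imread('pics/w1.png'),cv2.COLOR_BGR2HSV)
m=(h[...,0]<20)&(h[...,1]>80)&(h[...,2]>200);m[250:]=0
for k in blobs(m,60):
    print(cent(k).round(1),cv2.contourArea(k))
    for z in (.110,.066): s,r=shape(c,k,z);print('  ',s.round(1),np.round(r[1],1),round(r[2],1))
m=(h[...,1]<60)&(h[...,2]>180)&(h[...,0]<50)&(h[...,0]>10);m[250:]=0
for k in blobs(m,60): s,r=shape(c,k,.008);print('pl',cent(k).round(1),s.round(1),np.round(r[1],1),round(r[2],1))
print(ctrl.get_obs()['ee_pos'],ctrl.get_obs()['time'])
```

```text
[351.2 234. ] 1012.0
   [531.6 201.6] [39.3 34.7] 0.1
   [542.7 185.8] [45.3 40. ] 0.1
[281.9 206. ] 563.0
   [460.6 231.2] [26.9 26.7] 0.1
   [460.8 219.9] [31.1 30.8] 0.1
[282.4 163.3] 779.0
   [461.  273.3] [39.7 30.6] 0.1
   [461.3 268.5] [45.8 35.3] 0.1
[280.  127.6] 1394.0
   [458.7 305.7] [33.9 34.8] 1.0
   [458.6 305.8] [39.1 40.2] 1.0
pl [418.9 166.4] [638.7 256.9] [80.7 80.8] 1.4
[0.45928474 0.22634282 0.24032047] 2.025
```

```bash
python3 -m jog '0 0 0 1 60 4.5 91;0 0 0 1 100 4.5 91;0 0 0 1 100 4.5 91;0 0 0 1 100 4.5 91'
python3 - <<'E'
from h import *
for i in range(3): o=ctrl.get_obs();print(o['ee_pos'],o['eef_rot'])
E
```

```text
time: 2.52
ee_pos: [0.4616, 0.2312, 0.1423]
eef_rot: [-1.57, -0.0, -0.003]
contact_force: [-0.2, -0.6, 1.3]
grip_width: 0.989
[0.46160378 0.23117596 0.14234089] [-1.57033272e+00 -3.98637544e-04 -3.25648478e-03]
[0.46160378 0.23117596 0.14234089] [-1.57033272e+00 -3.98637544e-04 -3.25648478e-03]
[0.46160378 0.23117596 0.14234089] [-1.57033272e+00 -3.98637544e-04 -3.25648478e-03]
```

```bash
python3 -m jog '0 0 0 -1 40 0 91;0 0 0 -1 63 0 91;0 0 0 -1 63 0 91;0 0 0 -1 63 0 30;0 0 0 -1 63 0 30;0 0 0 -1 63 0 30;0 0 0 -1 63 0 30'
```

```text
time: 3.4
ee_pos: [0.4594, 0.2321, 0.0781]
eef_rot: [-1.571, -0.001, -0.0]
contact_force: [0.6, -0.1, 0.0]
grip_width: 0.605
```

```bash
python3 -m jog '0 0 0 0 0 0 30;0 0 0 0 0 0 30;0 0 0 0 0 0 30;0 0 0 0 0 0 30'
```

```text
time: 3.9
ee_pos: [0.4593, 0.2321, 0.0777]
eef_rot: [-1.571, -0.0, -0.0]
contact_force: [1.4, 0.7, 1.2]
grip_width: 0.427
```

```bash
python3 -m jog '0 0 0 0 -20 0 30;0 0 0 0 -60 0 30;0 0 0 8 -70 -22 30;0 0 0 30 -75 -80 30;0 0 0 52 -75 -140 30;0 0 0 74 -75 -200 30;0 0 0 96 -75 -260 30;0 0 0 118 -75 -318 30' && python3 -m jog '0 0 0 20 0 -54 30;0 0 0 40 0 -106 30;0 0 0 55 0 -145 30;0 0 0 59 0 -156 30;0 0 0 59 0 -156 30;0 0 0 59 0 -156 30'
python3 - <<'E'
from h import *
for n in ['wrist','top']:
    c=calibration(n);im=get_image(n);cv2.imwrite(f'pics/{n}2.png',cv2.cvtColor(im,cv2.COLOR_RGB2BGR));np.savez(f'pics/{n}2.npz',**c)
E
```

```text
time: 4.9
ee_pos: [0.5762, -0.0844, 0.1526]
eef_rot: [-1.571, 0.0, 0.0]
contact_force: [0.8, 1.1, -1.0]
grip_width: 0.429
time: 5.65
ee_pos: [0.6347, -0.2368, 0.1527]
eef_rot: [-1.57, -0.001, 0.002]
contact_force: [-0.0, -0.5, -1.1]
grip_width: 0.432
```

View pics/wrist2.png

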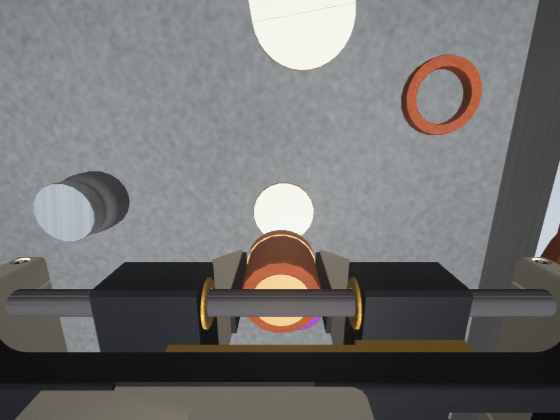

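View pics/top2.png

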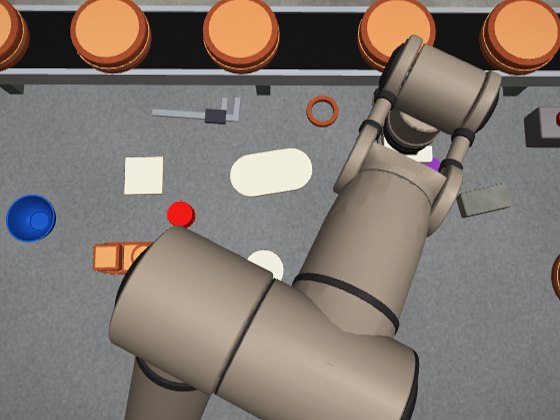

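Run:
```python
from h import *
c=dict(np.load('pics/wrist2.npz'));h=cv2.cvtColor(cv2.imread('pics/wrist2.png'),cv2.COLOR_BGR2HSV)
m=(h[...,1]<60)&(h[...,2]>180)&(h[...,0]<50)&(h[...,0]>10);m[245:]=0;m[:100]=0
for k in blobs(m,60):
    k2=k[k[:,0,1]<232]
    P=plane(c,k2[:,0,:]+0.,.008)*1000; A=np.c_[2*P[:,:2],np.ones(len(P))];s=np.linalg.lstsq(A,(P[:,:2]**2).sum(1),rcond=None)[0]
    print(s[:2].round(1),np.sqrt(s[2]+s[0]**2+s[1]**2).round(1),k[:,0,:].min(0),k[:,0,:].max(0))
o=ctrl.get_obs();print(o['time'],o['ee_pos'],o['eef_rot'])
```

```text
[ 637.7 -240. ] 29.2 [254 183] [313 235]
5.75 [ 0.63487975 -0.2368644   0.15305973] [-1.57064561e+00 -1.27834502e-03  1.33785949e-03]
```

```bash
python3 -m jog '0 0 0 2.7 40 -3.7 30;0 0 0 2.7 80 -3.7 30;0 0 0 2.7 110 -3.7 30;0 0 0 2.7 125 -3.7 30;0 0 0 2.7 131 -3.7 30;0 0 0 2.7 131 -3.7 30'
```

```text
time: 6.5
ee_pos: [0.6381, -0.2421, 0.0226]
eef_rot: [-1.571, -0.001, -0.001]
contact_force: [-0.3, -0.2, 0.3]
grip_width: 0.432
```

Run:
```python
from h import *
print(ctrl.get_obs()['ee_pos'])
for n in ['wrist','side']:
    c=calibration(n);im=get_image(n);cv2.imwrite(f'pics/{n}3.png',cv2.cvtColor(im,cv2.COLOR_RGB2BGR));np.savez(f'pics/{n}3.npz',**c)
a=cv2.imread('pics/side3.png')[100:250,180:380];b=cv2.imread('pics/wrist3.png')[150:350,180:380]
cv2.imwrite('pics/c.png',np.hstack([cv2.resize(a,(533,400)),cv2.resize(b,(267,400))]))
```

```text
[ 0.63811446 -0.2421288   0.02255498]
```

View pics/c.png

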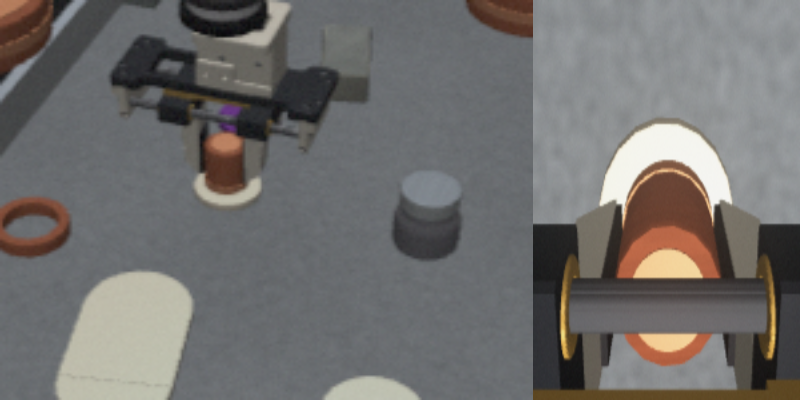

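Run:
```python
from h import *
c=dict(np.load('pics/wrist3.npz'));im=cv2.imread('pics/wrist3.png')
cv2.imwrite('pics/d.png',cv2.resize(im[200:300,210:350],None,fx=5,fy=5,interpolation=cv2.INTER_CUBIC))
for v in range(205,250,2): print(v,im[v,281],(plane(c,[[281,v]],.008)[0]*1000).round(1))
```

```text
205 [154 151 148] [ 638.7 -207.7    8. ]
207 [152 150 146] [ 638.7 -209.     8. ]
209 [107 120 127] [ 638.7 -210.2    8. ]
211 [118 135 144] [ 638.7 -211.4    8. ]
213 [236 245 245] [ 638.7 -212.7    8. ]
215 [237 244 244] [ 638.7 -213.9    8. ]
217 [239 245 245] [ 638.7 -215.2    8. ]
219 [238 244 245] [ 638.7 -216.4    8. ]
221 [239 245 245] [ 638.7 -217.7    8. ]
223 [239 245 245] [ 638.7 -219.     8. ]
225 [239 245 245] [ 638.7 -220.2    8. ]
227 [239 245 245] [ 638.7 -221.5    8. ]
229 [239 245 245] [ 638.7 -222.8    8. ]
231 [ 67  86 127] [ 638.7 -224.1    8. ]
233 [ 66  88 127] [ 638.7 -225.4    8. ]
235 [129 177 228] [ 638.7 -226.7    8. ]
237 [ 55  70 106] [ 638.7 -228.     8. ]
239 [ 53  68 105] [ 638.7 -229.3    8. ]
241 [ 54  69 106] [ 638.7 -230.6    8. ]
243 [ 52  67 105] [ 638.7 -231.9    8. ]
245 [ 54  68 107] [ 638.7 -233.3    8. ]
247 [ 53  70 107] [ 638.7 -234.6    8. ]
249 [ 52  67 105] [ 638.7 -235.9    8. ]
```

View pics/d.png

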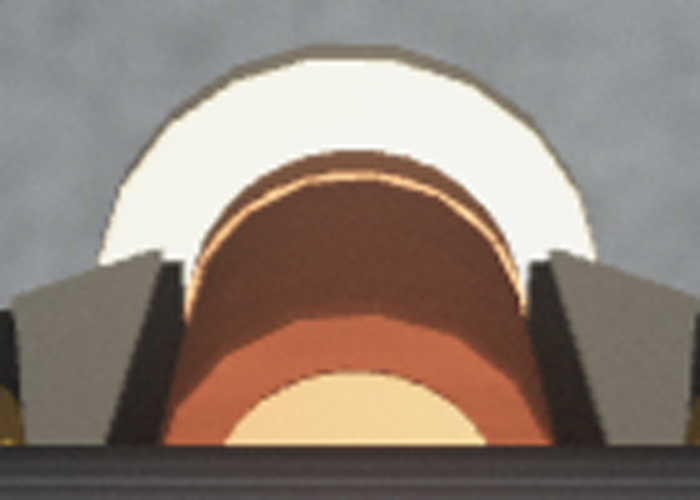

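```bash
python3 -m jog '0 0 0 -0.8 2.5 0.7 30;0 0 0 -0.8 2.8 0.7 30;0 0 0 -0.8 2.8 0.7 60;0 0 0 -0.8 2.8 0.7 70;0 0 0 -0.8 2.8 0.7 70;0 0 0 -0.8 2.8 0.7 70'; python3 -m jog '0 0 0 0 -30 0 91;0 0 0 0 -80 0 91;0 0 0 0 -110 0 91;0 0 0 0 -110 0 91'
python3 - <<'E'
from h import *
for n in ['wrist','top']:
    c=calibration(n);im=get_image(n);cv2.imwrite(f'pics/{n}4.png',cv2.cvtColor(im,cv2.COLOR_RGB2BGR));np.savez(f'pics/{n}4.npz',**c)
E
```

```text
time: 7.35
ee_pos: [0.6368, -0.2414, 0.0188]
eef_rot: [-1.571, 0.0, 0.0]
contact_force: [-0.6, -0.1, 0.1]
grip_width: 0.756
time: 7.85
ee_pos: [0.6383, -0.2421, 0.1321]
eef_rot: [-1.574, -0.004, -0.004]
contact_force: [1.0, -0.2, 0.1]
grip_width: 0.987
```

View pics/wrist4.png

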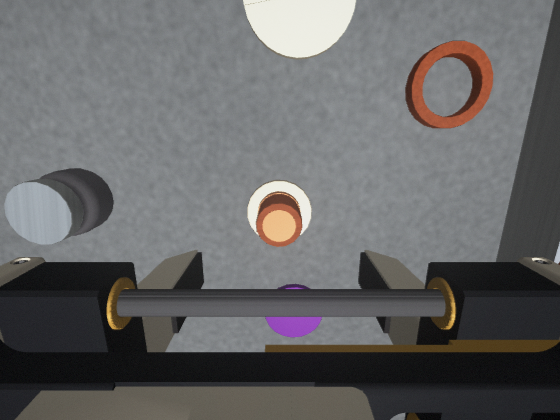

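```bash
python3 -m jog '0 0 0 -23 -20 54 91;0 0 0 -46 -40 108 91;0 0 0 -69 -60 162 91;0 0 0 -92 -60 218 91;0 0 0 -115 -60 274 91;0 0 0 -138 -60 330 91;0 0 0 -160 -60 385 91;0 0 0 -177 -60 420 91' && python3 -m jog '0 0 0 0 0 10 91;0 0 0 0 0 10 91;0 0 0 0 0 10 91'
python3 - <<'E'
from h import *
for n in ['wrist','top']:
    c=calibration(n);im=get_image(n);cv2.imwrite(f'pics/{n}5.png',cv2.cvtColor(im,cv2.COLOR_RGB2BGR));np.savez(f'pics/{n}5.npz',**c)
b=cv2.imread('pics/wrist5.png')[60:260,190:380];cv2.imwrite('pics/e.png',cv2.resize(b,None,fx=3,fy=3,interpolation=2))
c=dict(np.load('pics/top5.npz'));h=cv2.cvtColor(cv2.imread('pics/top5.png'),cv2.COLOR_BGR2HSV)[:, :];sub=slice(350,400)
m=(h[...,0]<20)&(h[...,1]>80)&(h[...,2]>200);m[:150]=0;m[200:]=0;m[:,:350]=0
for k in blobs(m,30): print('pot',shape(c,k,.052))
m=(h[...,2]>150);m[:150]=0;m[200:]=0;m[:,:350]=0;m[:,400:]=0
for k in blobs(m,60): print('plate',shape(c,k,.008))
E
```

```text
time: 8.95
ee_pos: [0.4577, 0.1805, 0.1872]
eef_rot: [-1.571, 0.001, 0.004]
contact_force: [0.6, -0.4, 0.4]
grip_width: 0.993
time: 9.32
ee_pos: [0.4603, 0.1875, 0.1883]
eef_rot: [-1.571, 0.002, -0.0]
contact_force: [0.5, 0.3, -0.4]
grip_width: 0.99
pot (array([ 636.39724015, -242.83422157]), ((636.2002563476562, -242.26951599121094), (26.871301651000977, 27.856246948242188), 88.45723724365234))
plate (array([ 636.50885269, -243.89276399]), ((636.3817138671875, -243.95285034179688), (62.452632904052734, 64.13655853271484), 88.66851043701172))
```

View pics/e.png

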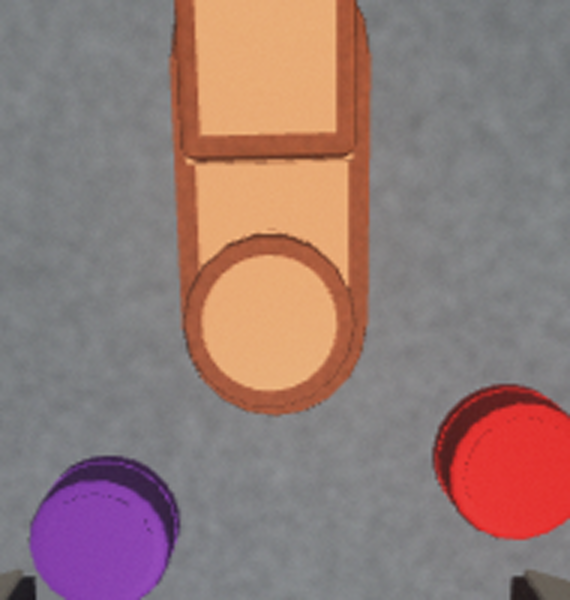

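View pics/top5.png

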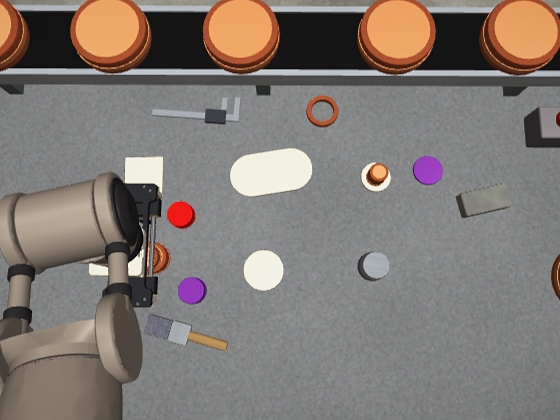

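Run:
```python
from h import *
c=dict(np.load('pics/wrist5.npz'));h=cv2.cvtColor(cv2.imread('pics/wrist5.png'),cv2.COLOR_BGR2HSV)
m=(h[...,0]<20)&(h[...,0]>8)&(h[...,1]>80)&(h[...,2]>200);m[230:]=0
ct=calibration('top')
for k in blobs(m,60):
    for z in (.066,.036): s,r=shape(c,k,z);print(cent(k).round(1),s.round(1),np.round(r[1],1),round(r[2],1))
print(ctrl.get_obs()['ee_pos'])
# height of round dish top from two wrist views is unavailable under arm; use square from w1 vs now
c1=dict(np.load('pics/w1.npz'))
print(tri(c1,[280,127.6],c,[[cent(k)[0],cent(k)[1]] for k in blobs(m,60) if cent(k)[1]<100][:1] or [[0,0]]))
```

```text
[279.4 167.2] [459.4 230.5] [40.8 41.2] 89.9
[279.4 167.2] [459.3 226.8] [45.1 45.6] 89.9
[281.  127.6] [461. 266.] [36.5 48.7] 88.5
[281.  127.6] [461.  266.1] [40.4 53.9] 88.5
[278.3  78.8] [458.7 305.9] [39.4 39.9] 89.9
[278.3  78.8] [458.5 310.2] [43.7 44.2] 89.9
[0.46030696 0.18741932 0.18858844]
(array([0.45866608, 0.30620512, 0.06750438]), np.float64(0.00012172557212683806))
```

```bash
python3 -m jog '0 0 0 -0.9 30 25 91;0 0 0 -0.9 70 43 91;0 0 0 -0.9 110 43 91;0 0 0 -0.9 138 43 91;0 0 0 -0.9 148 43 91;0 0 0 -0.9 148 43 91;0 0 0 -0.9 148 43 91'
```

```text
time: 10.3
ee_pos: [0.4599, 0.2316, 0.042]
eef_rot: [-1.57, -0.001, -0.002]
contact_force: [0.1, 0.3, 1.0]
grip_width: 0.992
```

```bash
python3 -m jog '0 0 0 -0.4 1 -1 45;0 0 0 -0.4 1 -1 45;0 0 0 -0.4 1 -1 45;0 0 0 -0.4 1 -1 45;0 0 0 -0.4 1 -1 45;0 0 0 -0.4 1 -1 45;0 0 0 -0.4 1 -1 45'
```

```text
time: 11.18
ee_pos: [0.4586, 0.2306, 0.04]
eef_rot: [-1.571, -0.0, -0.0]
contact_force: [-0.3, 0.7, 2.3]
grip_width: 0.582
```

```bash
python3 -m jog '0 0 0 0 -15 0 45;0 0 0 0 -45 0 45;0 0 0 -1 -65 -15 45;0 0 0 -6 -65 -70 45;0 0 0 -12 -65 -125 45;0 0 0 -17 -65 -180 45;0 0 0 -21 -65 -222 45;0 0 0 -22 -65 -234 45' && python3 -m jog '0 0 0 0 0 0 45;0 0 0 0 0 0 45'
python3 - <<'E'
from h import *
for n in ['wrist']:
    c=calibration(n);im=get_image(n);cv2.imwrite(f'pics/{n}6.png',cv2.cvtColor(im,cv2.COLOR_RGB2BGR));np.savez(f'pics/{n}6.npz',**c)
h=cv2.cvtColor(im,cv2.COLOR_RGB2HSV)
m=(h[...,1]<60)&(h[...,2]>180)&(h[...,0]<50)&(h[...,0]>10);m[245:]=0;m[:60]=0
for k in blobs(m,60): print(k[:,0,:].min(0),k[:,0,:].max(0))
E
```

```text
time: 12.18
ee_pos: [0.4365, -0.0054, 0.1057]
eef_rot: [-1.571, 0.002, -0.003]
contact_force: [0.6, 0.3, -0.5]
grip_width: 0.584
time: 12.42
ee_pos: [0.4366, -0.0024, 0.1051]
eef_rot: [-1.571, -0.001, 0.001]
contact_force: [-1.1, -0.0, -1.7]
grip_width: 0.585
[235 175] [327 241]
[461 136] [559 244]
```

View pics/wrist6.png

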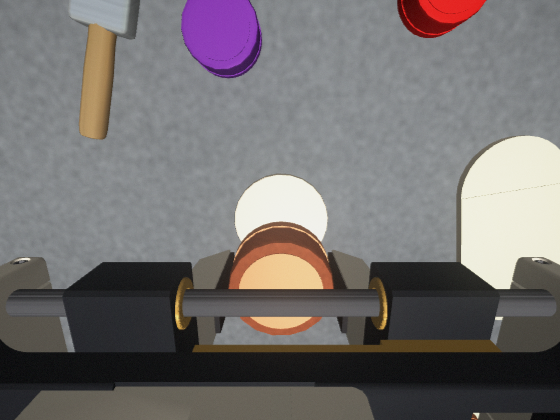

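```bash
cat >> h.py <<'E'
def circ(P):
    P=P[:,:2]*1000;A=np.c_[2*P,np.ones(len(P))];s=np.linalg.lstsq(A,(P**2).sum(1),rcond=None)[0]
    return s[:2].round(1),np.sqrt(s[2]+s[0]**2+s[1]**2).round(1)
E
python3 - <<'E'
from h import *
c=dict(np.load('pics/wrist6.npz'));h=cv2.cvtColor(cv2.imread('pics/wrist6.png'),cv2.COLOR_BGR2HSV)
m=(h[...,1]<60)&(h[...,2]>180)&(h[...,0]<50)&(h[...,0]>10);m[245:]=0;m[:60]=0;m[:,350:]=0
for k in blobs(m,60):
    print(circ(plane(c,k[k[:,0,1]<218][:,0,:]+0.,.008)))
print(ctrl.get_obs()['ee_pos'])
E
```

```text
(array([437. ,  -3.1]), np.float64(41.0))
[ 0.43659308 -0.00233343  0.1050126 ]
```

```bash
python3 -m jog '0 0 0 0.4 40 -0.8 45;0 0 0 0.4 70 -0.8 45;0 0 0 0.4 85 -0.8 45;0 0 0 0.4 90 -0.8 45;0 0 0 0.4 90 -0.8 45'
python3 - <<'E'
from h import *
print(ctrl.get_obs()['ee_pos'])
for n in ['wrist']:
    c=calibration(n);im=get_image(n);cv2.imwrite(f'pics/{n}7.png',cv2.cvtColor(im,cv2.COLOR_RGB2BGR));np.savez(f'pics/{n}7.npz',**c)
im=cv2.imread('pics/wrist7.png')
cv2.imwrite('pics/d7.png',cv2.resize(im[180:320,190:370],None,fx=4,fy=4,interpolation=cv2.INTER_CUBIC))
for v in range(190,250,1): 
  if abs(im[v,281].astype(int)-im[v-1,281]).max()>25: print(v,im[v,281],(plane(c,[[281,v]],.008)[0]*1000).round(1))
E
```

```text
time: 13.1
ee_pos: [0.4371, -0.0037, 0.015]
eef_rot: [-1.571, -0.001, 0.001]
contact_force: [-0.3, -0.1, -0.9]
grip_width: 0.58
[ 0.43708674 -0.00368192  0.01498652]
193 [113 124 127] [437.6  39.6   8. ]
196 [207 228 230] [437.6  37.9   8. ]
221 [156 176 196] [437.6  23.1   8. ]
222 [ 76  96 130] [437.6  22.5   8. ]
226 [142 195 238] [437.6  20.1   8. ]
227 [ 97 134 186] [437.6  19.4   8. ]
228 [ 59  74 111] [437.6  18.8   8. ]
243 [ 73 105 181] [437.6   9.5   8. ]
```

View pics/d7.png

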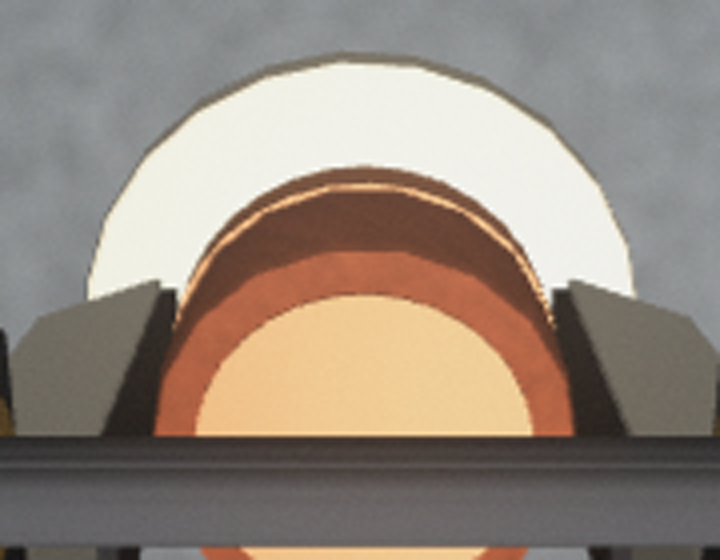

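```bash
python3 -m jog '0 0 0 -0.3 3 0.3 45;0 0 0 -0.3 3.2 0.3 45;0 0 0 -0.3 3.2 0.3 75;0 0 0 -0.3 3.2 0.3 80;0 0 0 -0.3 3.2 0.3 80;0 0 0 -0.3 3.2 0.3 80'; python3 -m jog '0 0 0 0 -30 0 91;0 0 0 0 -80 0 91;0 0 0 4 -110 40 91;0 0 0 8 -130 95 91;0 0 0 13 -150 155 91;0 0 0 17 -150 210 91;0 0 0 22 -150 258 91;0 0 0 22 -150 264 91' && python3 -m jog '0 0 0 0 0 0 91;0 0 0 0 0 0 91'
python3 - <<'E'
from h import *
for n in ['wrist','top']:
    c=calibration(n);im=get_image(n);cv2.imwrite(f'pics/{n}8.png',cv2.cvtColor(im,cv2.COLOR_RGB2BGR));np.savez(f'pics/{n}8.npz',**c)
print(ctrl.get_obs()['ee_pos'])
c=dict(np.load('pics/top8.npz'));h=cv2.cvtColor(cv2.imread('pics/top8.png'),cv2.COLOR_BGR2HSV)
m=(h[...,0]<20)&(h[...,1]>80)&(h[...,2]>200);m[:240]=0;m[300:]=0;m[:,:230]=0;m[:,300:]=0
for k in blobs(m,30): print('rd',shape(c,k,.038))
c=dict(np.load('pics/wrist8.npz'));h=cv2.cvtColor(cv2.imread('pics/wrist8.png'),cv2.COLOR_BGR2HSV)
m=(h[...,0]<20)&(h[...,0]>8)&(h[...,1]>80)&(h[...,2]>200);m[255:]=0
for k in blobs(m,60):
    for z in (.066,.036): s,r=shape(c,k,z);print(cent(k).round(1),s.round(1),np.round(r[1],1),round(r[2],1))
E
```

```text
time: 13.9
ee_pos: [0.4367, -0.004, 0.0117]
eef_rot: [-1.571, -0.0, -0.0]
contact_force: [-0.1, -0.1, -0.4]
grip_width: 0.869
time: 14.9
ee_pos: [0.4583, 0.2626, 0.1614]
eef_rot: [-1.571, -0.003, 0.003]
contact_force: [-0.2, -0.6, -1.0]
grip_width: 0.992
time: 15.15
ee_pos: [0.4585, 0.2588, 0.1616]
eef_rot: [-1.571, 0.001, -0.001]
contact_force: [-0.3, 0.4, 0.0]
grip_width: 0.99
[0.45876958 0.25884778 0.16179092]
rd (array([436.54799356,  -4.6317587 ]), ((436.2611999511719, -5.131845474243164), (40.27262496948242, 40.564697265625), 0.11053087562322617))
[282.5 224.9] [460.6 253.4] [54.5 45.2] 89.9
[282.5 224.9] [460.8 243.5] [60.9 50.5] 89.9
[280.6 166.1] [458.9 305.9] [39.9 40.2] 1.2
[280.6 166.1] [458.9 302.2] [44.7 45. ] 1.2
[280.7 131.8] [459.  334.3] [ 3.9 23.7] 89.9
[280.7 131.8] [459. 334.] [ 4.4 26.5] 89.9
```

View pics/wrist8.png

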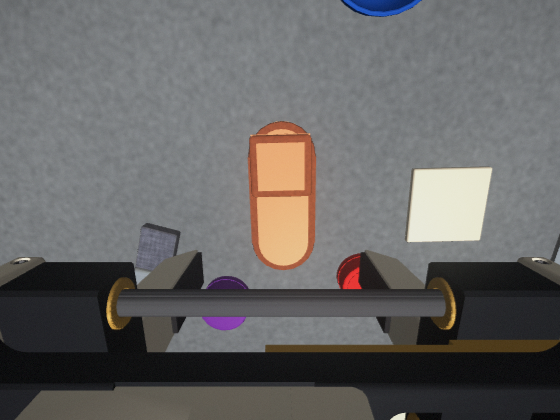

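View pics/top8.png

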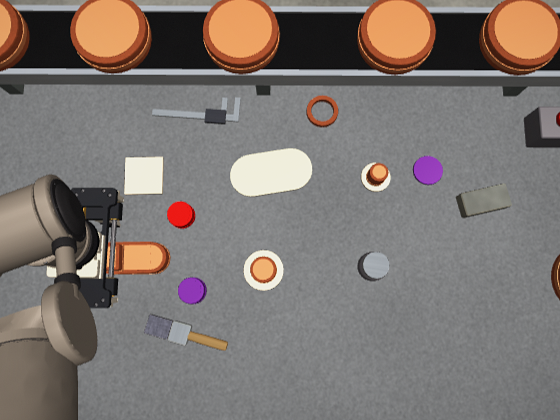

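```bash
python3 -m jog '0 -0.02 0 0 25 30 91;0 -0.02 0 0 60 47 91;0 -0.02 0 0 95 47 91;0 -0.02 0 0 116 47 91;0 -0.02 0 0 121 47 91;0 -0.02 0 0 121 47 91'
```

```text
time: 16.0
ee_pos: [0.4591, 0.3067, 0.0411]
eef_rot: [-1.571, -0.015, 0.015]
contact_force: [-0.3, -0.3, -0.7]
grip_width: 0.988
```

```bash
python3 -m jog '0 0 0 0 0.5 -0.5 43;0 0 0 0 0.5 -0.5 43;0 0 0 0 0.5 -0.5 43;0 0 0 0 0.5 -0.5 43;0 0 0 0 0.5 -0.5 43;0 0 0 0 0.5 -0.5 43;0 0 0 0 0.5 -0.5 43'
```

```text
time: 16.88
ee_pos: [0.4587, 0.3066, 0.0403]
eef_rot: [-1.571, -0.016, 0.016]
contact_force: [-1.1, -0.8, 3.4]
grip_width: 0.565
```

```bash
python3 -m jog '0 0 0 0 -15 0 43;0 0 0 0 -45 0 43;0 0 0 15 -65 -4 43;0 0 0 65 -65 -18 43;0 0 0 120 -65 -36 43;0 0 0 165 -65 -49 43;0 0 0 179 -65 -53.5 43;0 0 0 179 -65 -53.5 43' && python3 -m jog '0 0 0 0 0 0 43'
python3 - <<'E'
from h import *
for n in ['wrist']:
    c=calibration(n);im=get_image(n);cv2.imwrite(f'pics/{n}9.png',cv2.cvtColor(im,cv2.COLOR_RGB2BGR));np.savez(f'pics/{n}9.npz',**c)
print(ctrl.get_obs()['ee_pos'])
E
```

```text
time: 17.88
ee_pos: [0.6393, 0.2559, 0.1052]
eef_rot: [-1.571, -0.014, 0.015]
contact_force: [-0.1, 0.5, -1.7]
grip_width: 0.565
time: 18.0
ee_pos: [0.6377, 0.257, 0.1054]
eef_rot: [-1.571, -0.015, 0.017]
contact_force: [0.3, -0.2, -1.3]
grip_width: 0.565
[0.63766225 0.25719848 0.10550024]
```

View pics/wrist9.png

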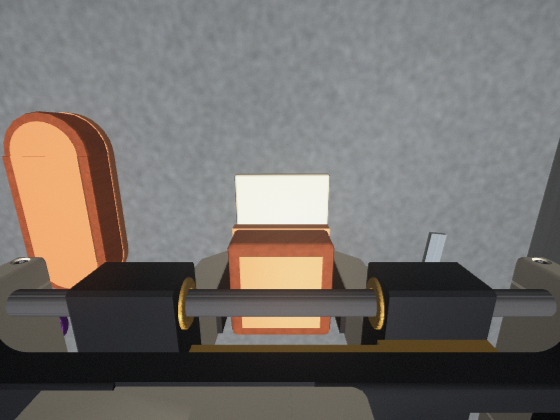

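Run:
```python
from h import *
c=dict(np.load('pics/wrist9.npz'));im=cv2.imread('pics/wrist9.png');h=cv2.cvtColor(im,cv2.COLOR_BGR2HSV)
m=(h[...,1]<60)&(h[...,2]>180)&(h[...,0]<50)&(h[...,0]>10);m[224:]=0;m[:100]=0;m[:,:200]=0;m[:,350:]=0
for k in blobs(m,60):
    p=k[:,0,:]; top=p[p[:,1]<p[:,1].min()+3]
    for nm,q in (('far',p[(p[:,1]<p[:,1].min()+3)&(p[:,0]>242)&(p[:,0]<322)]),('L',p[(p[:,0]<241)&(p[:,1]>180)&(p[:,1]<220)]),('R',p[(p[:,0]>322)&(p[:,1]>180)&(p[:,1]<220)])):
        P=plane(c,q+0.,.008)*1000; l=cv2.fitLine(P[:,:2].astype(np.float32),2,0,.01,.01).ravel();print(nm,P.mean(0)[:2].round(1),np.degrees(np.arctan2(l[1],l[0])).round(2))
```

```text
far [638.4 297. ] 1.18
L [598.6 274.1] -88.25
R [678.7 275.8] -88.41
```

```bash
python3 -m jog '0 -0.008 0 1.2 40 0.4 43;0 -0.008 0 1.2 70 0.4 43;0 -0.008 0 1.2 85 0.4 43;0 -0.008 0 1.2 90 0.4 43;0 -0.008 0 1.2 90 0.4 43'
python3 - <<'E'
from h import *
print(ctrl.get_obs()['ee_pos'])
for n in ['wrist']:
    c=calibration(n);im=get_image(n);cv2.imwrite(f'pics/{n}10.png',cv2.cvtColor(im,cv2.COLOR_RGB2BGR));np.savez(f'pics/{n}10.npz',**c)
im=cv2.imread('pics/wrist10.png')
cv2.imwrite('pics/d10.png',cv2.resize(im[180:320,190:370],None,fx=4,fy=4,interpolation=cv2.INTER_CUBIC))
for v in range(190,250,1): 
  if abs(im[v,281].astype(int)-im[v-1,281]).max()>25: print(v,im[v,281],(plane(c,[[281,v]],.008)[0]*1000).round(1))
E
```

```text
time: 18.68
ee_pos: [0.6402, 0.2574, 0.0161]
eef_rot: [-1.57, -0.023, 0.021]
contact_force: [0.4, 0.2, -1.5]
grip_width: 0.566
[0.64022603 0.25740038 0.01608471]
195 [120 127 130] [639.6 299.3   8. ]
197 [132 151 161] [639.7 298.1   8. ]
198 [170 191 204] [639.7 297.5   8. ]
224 [117 139 168] [640.1 282.    8. ]
225 [ 65  86 125] [640.1 281.4   8. ]
228 [100 138 187] [640.2 279.5   8. ]
229 [117 163 216] [640.2 278.9   8. ]
230 [ 60  79 115] [640.2 278.3   8. ]
```

View pics/d10.png

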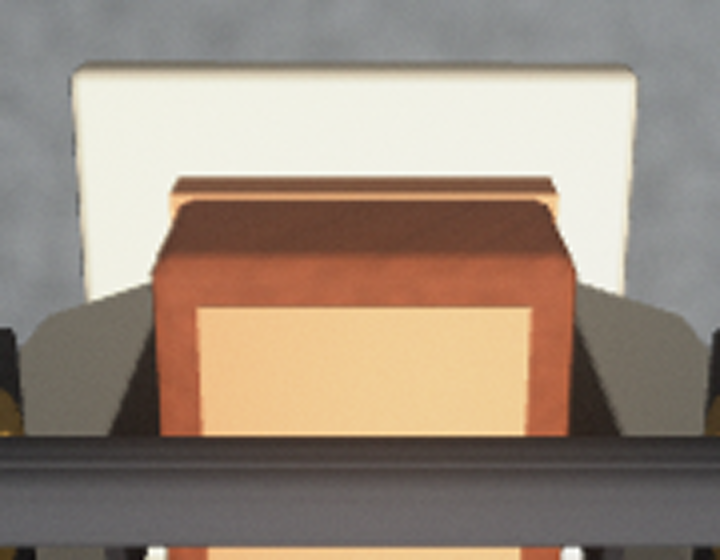

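```bash
python3 -m jog '0 0 0 -1.4 2 0 43;0 0 0 -1.4 3.6 0 43;0 0 0 -1.4 3.6 0 43;0 0 0 -1.4 3.6 0 75;0 0 0 -1.4 3.6 0 80;0 0 0 -1.4 3.6 0 80;0 0 0 -1.4 3.6 0 80'; python3 -m jog '0 0 0 0 -30 0 91;0 0 0 0 -80 0 91;0 0 0 -20 -110 -5 91;0 0 0 -70 -150 -20 91;0 0 0 -125 -165 -35 91;0 0 0 -170 -170 -45 91;0 0 0 -180 -170 -55 91;0 0 0 -180 -170 -55 91' && python3 -m jog '0 0 0 0 0 0 91;0 0 0 0 0 0 91'
python3 - <<'E'
from h import *
for n in ['wrist','top','side']:
    c=calibration(n);im=get_image(n);cv2.imwrite(f'pics/{n}11.png',cv2.cvtColor(im,cv2.COLOR_RGB2BGR));np.savez(f'pics/{n}11.npz',**c)
print(ctrl.get_obs()['ee_pos'])
c=dict(np.load('pics/wrist11.npz'));h=cv2.cvtColor(cv2.imread('pics/wrist11.png'),cv2.COLOR_BGR2HSV)
m=(h[...,0]<20)&(h[...,0]>8)&(h[...,1]>80)&(h[...,2]>200);m[255:]=0
for k in blobs(m,60):
    for z in (.038,.036): s,r=shape(c,k,z);print(cent(k).round(1),s.round(1),np.round(r[1],1),round(r[2],1))
m=(h[...,2]>175)&~((h[...,1]>200)&(h[...,0]>170));m[250:]=0;m[:,:350]=0
for k in blobs(m,500): s,r=shape(c,k,.008);print('pl',cent(k).round(1),s.round(1),np.round(r[1],1),round(r[2],1))
E
```

```text
time: 19.6
ee_pos: [0.6385, 0.257, 0.0115]
eef_rot: [-1.571, -0.022, 0.022]
contact_force: [0.5, 0.3, -1.0]
grip_width: 0.87
time: 20.6
ee_pos: [0.4605, 0.1967, 0.182]
eef_rot: [-1.571, -0.023, 0.021]
contact_force: [0.2, 0.4, 0.2]
grip_width: 0.988
time: 20.85
ee_pos: [0.4609, 0.1972, 0.181]
eef_rot: [-1.571, -0.021, 0.022]
contact_force: [-0.2, 0.4, -0.6]
grip_width: 0.992
[0.46042648 0.19716134 0.18115046]
[462.4 153.3] [639.4 256.3] [39.9 39.8] 1.6
[462.4 153.3] [640.6 256.2] [40.2 40. ] 1.6
[281.8 130. ] [460.4 268.8] [ 50.3 134.6] 1.0
[281.8 130. ] [460.4 268.8] [ 50.6 135.5] 1.0
pl [366.5 228.7] [562.6 165.3] [42.2 52.7] 5.4
pl [462.6 153.4] [657.6 254.4] [45.1 44.8] 1.6
pl [437.7 144.8] [628.7 260.1] [80.8 80.7] 1.5
```

View pics/wrist11.png

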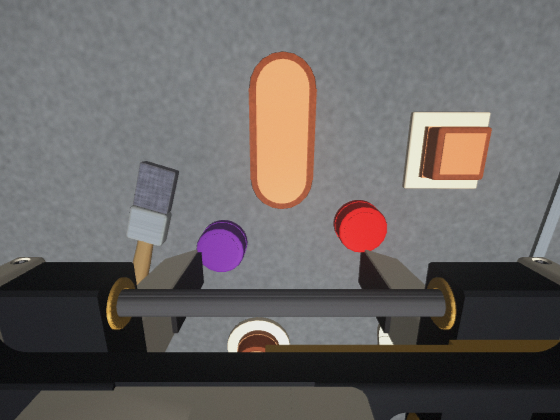

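View pics/top11.png

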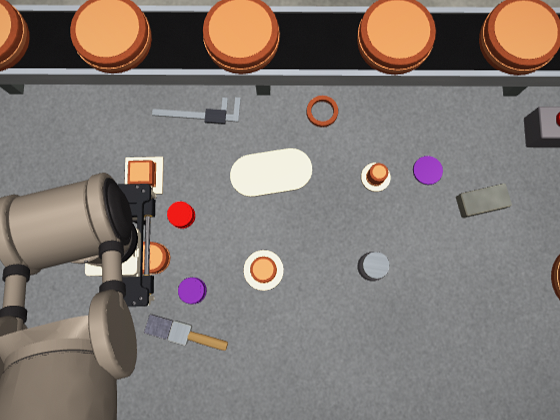

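```bash
python3 -m jog '0 0.01 0 1.9 20 45 91;0 0.01 0 1.9 60 71.5 91;0 0.01 0 1.9 110 71.5 91;0 0.01 0 1.9 150 71.5 91;0 0.01 0 1.9 168 71.5 91;0 0.01 0 1.9 172 71.5 91;0 0.01 0 1.9 172 71.5 91'
python3 - <<'E'
from h import *
a=dict(np.load('pics/side11.npz'));h=cv2.cvtColor(cv2.imread('pics/side11.png'),cv2.COLOR_BGR2HSV)
m=(h[...,0]<20)&(h[...,1]>80)&(h[...,2]>150);m[:310]=0
for k in blobs(m,100): print(cent(k),shape(a,k,.036))
E
```

```text
time: 21.88
ee_pos: [0.4604, 0.2687, 0.0099]
eef_rot: [-1.571, -0.015, 0.014]
contact_force: [0.1, 0.2, 0.5]
grip_width: 0.992
[264.83844581 362.03332576] (array([461.31833323, 268.85508648]), ((461.3177490234375, 268.7733459472656), (52.10718536376953, 136.7789764404297), 0.9785577058792114))
[169.23152022 323.68165969] (array([641.19977058, 255.28908056]), ((642.3651733398438, 255.47396850585938), (45.24235153198242, 42.19428634643555), 1.949791669845581))
```

```bash
python3 -m jog '0 0 0 0 0 0 55;0 0 0 0 0 0 55;0 0 0 0 0 0 55;0 0 0 0 0 0 55;0 0 0 0 0 0 55;0 0 0 0 0 0 55'
```

```text
time: 22.62
ee_pos: [0.4602, 0.2686, 0.01]
eef_rot: [-1.571, -0.015, 0.014]
contact_force: [-1.0, -1.0, 5.3]
grip_width: 0.693
```

```bash
python3 -m jog '0 0 0 0 -15 0 55;0 0 0 0 -50 0 55;0 0 0 5 -85 -8 55;0 -0.03 0 32 -95 -52 55;0 -0.07 0 64 -95 -102 55;0 -0.11 0 96 -95 -153 55;0 -0.148 0 128 -95 -204 55;0 -0.148 0 156 -95 -250 55' && python3 -m jog '0 0 0 20 0 -32 55;0 0 0 30 0 -36 55;0 0 0 30 0 -36 55'
python3 - <<'E'
from h import *
for n in ['wrist','side']:
    c=calibration(n);im=get_image(n);cv2.imwrite(f'pics/{n}12.png',cv2.cvtColor(im,cv2.COLOR_RGB2BGR));np.savez(f'pics/{n}12.npz',**c)
o=ctrl.get_obs();print(o['ee_pos'],Rn.from_rotvec(o['eef_rot']).as_matrix().round(3))
E
```

```text
time: 23.62
ee_pos: [0.6209, 0.0194, 0.1046]
eef_rot: [-1.567, -0.13, 0.131]
contact_force: [-0.4, 1.6, -4.2]
grip_width: 0.693
time: 24.0
ee_pos: [0.6557, -0.0088, 0.1041]
eef_rot: [-1.566, -0.129, 0.131]
contact_force: [-0.3, 1.4, -4.8]
grip_width: 0.695
[ 0.65495304 -0.00790814  0.10429196] [[ 0.986 -0.002 -0.166]
 [ 0.166  0.     0.986]
 [-0.002 -1.     0.001]]
```

View pics/wrist12.png

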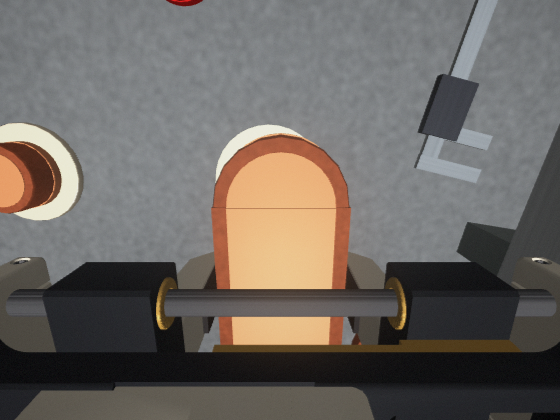

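View pics/side12.png

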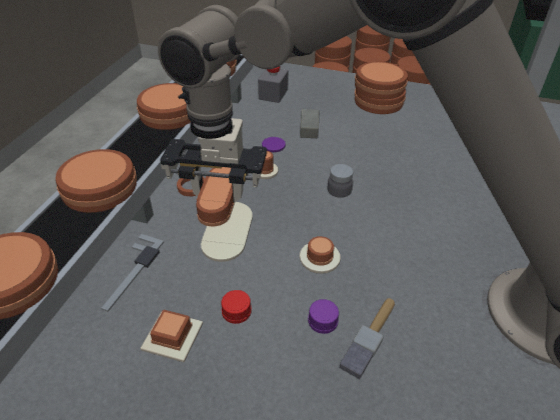

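```bash
python3 -m jog '0 0 0 -9.3 30 -8.5 55;0 0 0 -9.3 60 -8.5 55;0 0 0 -9.3 76 -8.5 55;0 0 0 -9.3 82 -8.5 55;0 0 0 -9.3 82 -8.5 55;0 0 0 -9.3 82 -8.5 55'
python3 - <<'E'
from h import *
for n in ['wrist','side']:
    c=calibration(n);im=get_image(n);cv2.imwrite(f'pics/{n}13.png',cv2.cvtColor(im,cv2.COLOR_RGB2BGR));np.savez(f'pics/{n}13.npz',**c)
o=ctrl.get_obs();print(o['ee_pos'])
a=cv2.imread('pics/side13.png')[140:290,150:300];b=cv2.imread('pics/wrist13.png')[100:320,160:400]
cv2.imwrite('pics/f.png',np.hstack([cv2.resize(a,(400,400)),cv2.resize(b,(400,400*220//240+34))[:400]]))
cv2.imwrite('pics/g.png',cv2.resize(b,None,fx=2.6,fy=2.6))
E
```

```text
time: 24.85
ee_pos: [0.649, -0.019, 0.0238]
eef_rot: [-1.567, -0.132, 0.129]
contact_force: [-0.2, -0.2, -3.8]
grip_width: 0.696
[ 0.6488161  -0.0190911   0.02364005]
```

View pics/f.png

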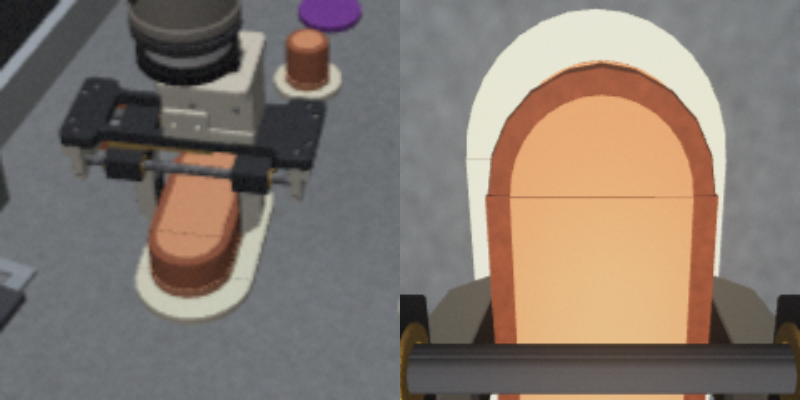

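View pics/g.png

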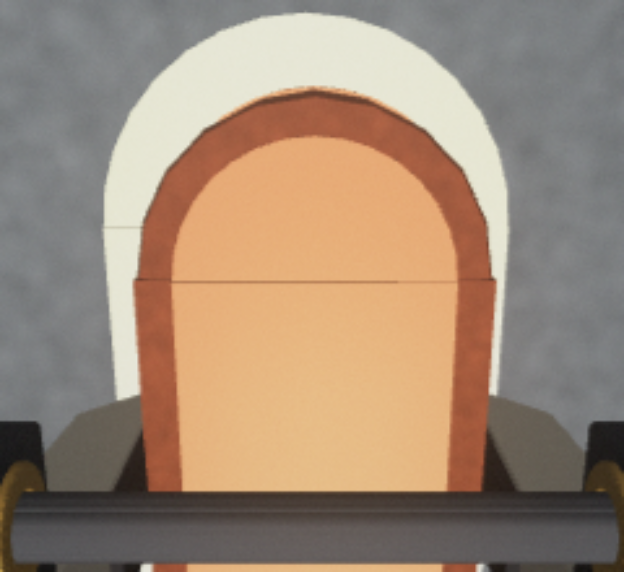

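Run:
```python
from h import *
c=dict(np.load('pics/wrist13.npz'));im=cv2.imread('pics/wrist13.png');h=cv2.cvtColor(im,cv2.COLOR_BGR2HSV)
o=np.array([.6488,-.0191]);y=.166;ex=np.array([np.cos(y),np.sin(y)]);ez=np.array([-np.sin(y),np.cos(y)])
def loc(px,z): P=plane(c,px,z)[:,:2]-o;return np.c_[P@ex,P@ez]*1000
m=(h[...,1]<60)&(h[...,2]>185)&(h[...,0]<50)&(h[...,0]>10);m[250:]=0;m[:95]=0;m[:,:190]=0;m[:,370:]=0
k=max(blobs(m,60),key=cv2.contourArea)[:,0,:]+0.
print('plate x at rows',[ (r,loc([[k[k[:,1]==r][:,0].min(),r],[k[k[:,1]==r][:,0].max()+1,r]],.008).round(1).tolist()) for r in (170,185,200,215,230)])
print('far',k[:,1].min(),loc([[279,k[:,1].min()]],.008))
m=(h[...,0]<20)&(h[...,1]>100);m[250:]=0;m[:95]=0;m[:,:190]=0;m[:,370:]=0
k=max(blobs(m,60),key=cv2.contourArea)[:,0,:]+0.
for r in (200,215,230): print(r,loc([[k[k[:,1]==r][:,0].min(),r],[k[k[:,1]==r][:,0].max()+1,r]],.05).round(1).tolist())
print('far',k[:,1].min(),loc([[281,k[:,1].min()]],.0136),loc([[281,k[:,1].min()+1]],.0496))
```

```text
plate x at rows [(170, [[-45.4, 54.9], [43.8, 54.9]]), (185, [[-46.7, 46.2], [44.4, 46.2]]), (200, [[-46.8, 37.1], [45.1, 37.1]]), (215, [[-46.9, 27.8], [45.1, 27.8]]), (230, [[-47.0, 18.2], [45.2, 18.2]])]
far 105.0 [[-0.20748727 90.2578558 ]]
200 [[-29.5, 47.0], [31.1, 47.0]]
215 [[-30.9, 40.0], [32.4, 39.9]]
230 [[-30.9, 32.7], [32.5, 32.7]]
far 133.0 [[ 0.87456758 75.64034269]] [[ 0.75714622 75.71969768]]
```

```bash
python3 -m jog '0 0 0 -1.7 2.5 0.6 55;0 0 0 -1.7 4.5 0.6 55;0 0 0 -1.7 5.4 0.6 55;0 0 0 -1.7 5.4 0.6 55;0 0 0 -1.7 5.4 0.6 82;0 0 0 -1.7 5.4 0.6 91;0 0 0 -1.7 5.4 0.6 91;0 0 0 -1.7 5.4 0.6 91'
```

```text
time: 25.95
ee_pos: [0.6465, -0.0188, 0.0171]
eef_rot: [-1.567, -0.131, 0.13]
contact_force: [-0.4, -0.1, -0.3]
grip_width: 0.986
```

Released; lift straight up and back toward the base so the top view is clear.

```bash
python3 -m jog '0 0 0 0 -25 0 91;0 0 0 0 -75 0 91;0 0 0 0 -130 0 91;0 0 0 0 -190 0 91;0 0 0 -50 -215 0 91;0 0 0 -100 -215 -30 91;0 0 0 -150 -215 -60 91;0 0 0 -190 -215 -100 91' && python3 -m jog '0 0 0 -20 0 -60 91;0 0 0 -40 0 -120 91;0 0 0 -50 0 -170 91;0 0 0 -60 0 -220 91;0 0 0 -60 0 -220 91;0 0 0 -60 0 -220 91'
python3 - <<'E'
from h import *
for n in ['top','side']:
    c=calibration(n);im=get_image(n);cv2.imwrite(f'pics/{n}14.png',cv2.cvtColor(im,cv2.COLOR_RGB2BGR));np.savez(f'pics/{n}14.npz',**c)
    h=cv2.cvtColor(im,cv2.COLOR_RGB2HSV);print(n)
    m=(h[...,0]<20)&(h[...,1]>80)&(h[...,2]>(200 if n=='top' else 150));m[:140]=0
    for k in blobs(m,60):
        if cent(k)[0]<400:
            for z in (.052,.038,.044):
                s,r=shape(c,k,z);print(cent(k).round(),z,s.round(1),np.round(r[1],1),round(r[2],1))
E
```

```text
time: 26.95
ee_pos: [0.4739, -0.1493, 0.2326]
eef_rot: [-1.567, -0.132, 0.131]
contact_force: [-0.1, -1.1, -0.6]
grip_width: 0.99
time: 27.7
ee_pos: [0.4526, -0.3751, 0.2319]
eef_rot: [-1.566, -0.13, 0.13]
contact_force: [0.1, -0.1, 0.0]
grip_width: 0.992
top
[263. 269.] 0.052 [435.9  -5.3] [41.8 40. ] 0.4
[263. 269.] 0.038 [436.6  -4.6] [42.3 40.5] 0.4
[263. 269.] 0.044 [436.3  -4.9] [42.1 40.3] 0.4
[179. 213.] 0.052 [547.7 165.5] [47.4 49.1] 0.1
[179. 213.] 0.038 [550.  168.5] [48.1 49.8] 0.1
[179. 213.] 0.044 [549.  167.2] [47.8 49.5] 0.1
[379. 171.] 0.052 [ 636.4 -242.8] [26.9 27.9] 88.5
[379. 171.] 0.038 [ 640.  -245.5] [27.2 28.2] 88.5
[379. 171.] 0.044 [ 638.4 -244.4] [27.1 28.1] 88.5
[139. 171.] 0.052 [635.4 251.4] [40.3 40.1] 0.1
[139. 171.] 0.038 [639.  255.6] [40.8 40.7] 0.1
[139. 171.] 0.044 [637.5 253.8] [40.6 40.4] 0.1
[271. 168.] 0.052 [644.1 -19.8] [ 51.6 134.7] 9.4
[271. 168.] 0.038 [647.8 -19.4] [ 52.4 136.6] 9.4
[271. 168.] 0.044 [646.2 -19.6] [ 52.1 135.8] 9.4
side
[169. 324.] 0.052 [633.9 264.2] [39.7 39.5] 1.2
[169. 324.] 0.038 [640.2 256.2] [40.5 40.3] 1.2
[169. 324.] 0.044 [637.5 259.6] [40.2 39.9] 1.2
[235. 301.] 0.052 [545.3 187.4] [47.9 47.2] 17.9
[235. 301.] 0.038 [549.9 177.9] [48.8 48.2] 17.9
[235. 301.] 0.044 [547.9 182. ] [48.4 47.8] 17.9
[321. 245.] 0.052 [435.6   9.1] [39.7 41. ] 50.8
[321. 245.] 0.038 [437.9  -4. ] [40.5 41.9] 50.8
[321. 245.] 0.044 [436.9   1.6] [40.2 41.5] 50.8
[ 17. 259.] 0.052 [975.7 221.5] [ 71.9 141.9] 41.1
[ 17. 259.] 0.038 [989.  212.7] [ 73.3 144.7] 41.1
[ 17. 259.] 0.044 [983.3 216.4] [ 72.7 143.5] 41.1
[226. 217.] 0.052 [644.1 -11. ] [ 50.3 133.7] 9.4
[226. 217.] 0.038 [650.7 -24.5] [ 51.4 136.4] 9.4
[226. 217.] 0.044 [647.9 -18.7] [ 50.9 135.2] 9.4
[ 93. 170.] 0.052 [998.5 -62. ] [143.3 140.9] 18.3
[ 93. 170.] 0.038 [1012.2  -76.5] [146.1 143.7] 18.3
[ 93. 170.] 0.044 [1006.3  -70.3] [144.9 142.5] 18.3
```

View pics/top14.png

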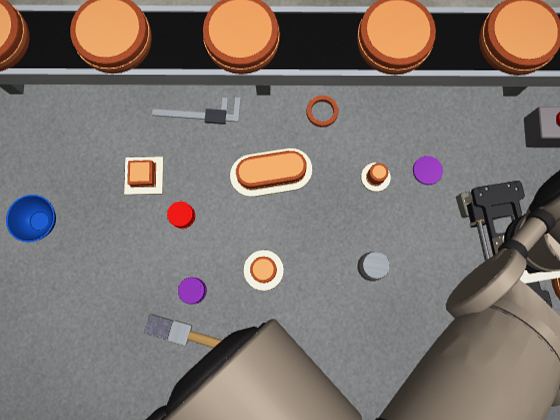

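View pics/side14.png

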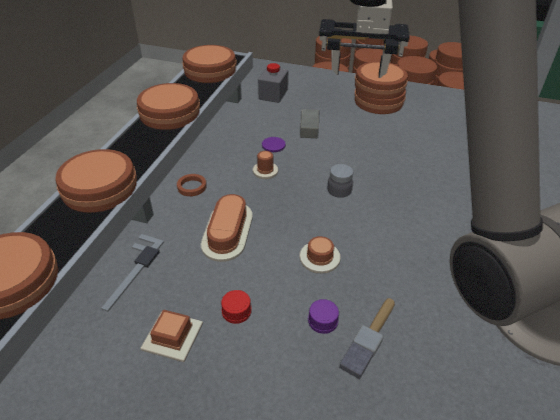

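```bash
python3 -c "
from cell import workorder;print(workorder.close_job())"
```

```text
the job is handed in; nothing more can be done
None
```

I took the stack apart from the top down and set each dish on its own plate in order: pot, round dish, square dish, then long dish. I then backed the arm clear and handed the job in at about 28 s; handing in gives no verdict.

The last top-camera check had all four bottom up on their plates:

| Piece | Offset from plate centre |
|---|---|
| Pot | about 1 mm |
| Round dish | about 0.6 mm |
| Square dish | about 0.5 mm |
| Long dish | about 1 mm |

- **Alignment:** the long dish lies at 9.4° in both the top and side views, the same as its plate. The square dish reads 0 to 1.6° depending on the view, within about 1.5° of its plate.
- **Look-alikes:** the purple and red look-alikes and the jar were not touched.
- **Heights:** triangulated dish tops agreed with the stated heights within 2 mm. The plate tops came out 3 to 8 mm too low (worst was the long plate at 0 mm), so I used the stated 8 mm.
- **View disagreement:** the cameras differed by 1 to 4 mm on position, the largest being the small plate.
- **Not checked:** the last side view did not pick out the pot's top, so its final position was measured only from above.

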